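Lock the height stop with its jam nut

TASK

Lock the height stop: slip the open jaw of the big flat spanner fully onto the lower of the two nuts on the stud, flat on the base plate with its handle along the plate beside the brace peg, so that the peg stops it from swinging clockwise. Then tighten the upper (jam) nut clockwise against it to about 1 N m, without forcing it or letting the lower nut turn away from its setting. Leave the spanner on the nut and the other things on the bench alone.

Things in the scene. Friction and masses are not known exactly. Their poses are not given: they have to be found in the camera images.
- stop_base: height stop's base: fixed dark steel plate 110 (x) x 260 (y) x 12 mm, place and yaw vary (0.3 rad). Origin: centre of its underside. A vertical threaded stud, the axis of both nuts, stands at local (0, -80) mm, its tip 72 mm above the bench; the brace peg stands at local (+27, +70) mm. Once fitted, the spanner's handle points to the plate's +y and rests on the plate.
- lower_nut: lower hexagon nut, steel, 36 mm across flats, 41.6 across corners, 20 mm high (14.5 to 34.5 mm above the bench). Origin on its axis at its underside; its x axis points through a corner (corners every 60 degrees). Turns on the stud with 0.12 N m of friction. Its x axis starts within 0.05 rad of the plate's +y; a spanner fitted along that axis has the peg 4 to 20 mm clear on its clockwise side.
- lower_nut_center (a point): centre of the lower nut, on its axis, 10 mm above its underside; turns with the nut, same axes
- lower_nut_edge (a point): point on the lower nut's top edge near the corner on its own +x axis, 18.5 mm from the stud's axis
- jam_nut: upper (jam) hexagon nut, steel, 36 mm across flats, 16 mm high (36 to 52 mm above the bench), above a 1.5 mm washer and the lower nut; x axis through a corner. Clockwise from above tightens: free (0.03 N m) for an unknown 0.2 to 1.0 rad, then it bites at 0.4 N m, rising 14 N m per rad. If the lower nut is not held it is carried round.
- jam_nut_center (a point): centre of the jam nut, on its axis, half-way up (44 mm above the bench); turns with the nut, same axes. The stud's tip stands 20 mm above the nut's top. The nut does not visibly sink as it turns; once tight it stays so when released, after springing back by up to 0.1 rad.
- jam_corner (a point): point on the jam nut's top edge near the corner on its own +x axis, 18.5 mm from the stud's axis
- spanner: the big flat open-ended spanner, steel, loose, 10 mm thick, about 0.25 kg, 225 mm long: U-shaped head 76 mm wide, straight handle. Origin at the underside, mid-handle; its x axis runs along the handle away from the jaw. It starts flat on the bench, handle roughly towards the robot, and may have changed places with the smaller spanner.
- spanner_grip (a point): place to grip the spanner, at its origin, half-way up its thickness; the handle is 18 mm wide (along the spanner's y) from 45 mm ahead of this point (towards the jaw) to 90 mm behind it, and ends in a 25 mm round eye
- spanner_jaw (a point): centre of the spanner's jaw, half-way up, 90 mm from the grip along the spanner's -x. The gap between its two parallel prongs is 37.5 mm wide and open towards -x; the prongs reach 19 mm past this point, their mouth flares to 44 mm. Fully home, the throat meets a corner of the nut and this point is within 1 mm of the stud's axis seen from above.
- brace_peg: upright steel brace peg fixed on the base plate, 12 mm diameter, 26 mm high above the plate, with a low 20 mm collar; origin at its foot on its axis, 150 mm along the plate from the stud's axis. With 1 N m on the jam nut the spanner's handle leans on it with about 6 N.
- brace_peg_top (a point): top centre of the brace peg, 38 mm above the bench
- small_spanner: bystander: smaller combination spanner 46x258x8 mm beside the big one, with a ring at one end; its jaw is too small for these nuts
- flux_tin: bystander: round blue tin, 77 mm diameter, 39 mm high, on the robot's side of the base plate
- tape_measure: bystander: tape measure 68x72x34 mm, on the bench in front of the base plate's left end
- nut_loose: bystander: loose hexagon nut 41x47x18 mm lying on the bench on the robot's side of the base plate

How it is judged:
By the outcome, as a careful person would: the job done as asked, in the order asked, and still so for the second after the job is handed in, with the robot touching nothing.
It also fails if it takes over 72 s, if anything falls off the work surface, if the arm or the gripper's body presses on something with over 40 N, if the wrist force passes 120 N, or if a joint passes its speed limit or range.

ROBOT

A 6-joint arm with a two-finger parallel gripper is mounted at the origin on a cart in front of the work surface, level with it; the furniture and walls round the work are solid. World frame = base frame: x ahead of the robot, y to its left, z up, the work surface at z = 0. Lengths are in mm, angles in rad, forces in N, time in s.
With the tool pointing down it reaches from about 325 to 900 mm from the base axis. Payload 3.5 kg.
Tool frame: the origin (TCP) lies at the very end of the fingers, on their centre line; the grasp point (between the pads) lies robot.tcp_to_grasp behind it (robot.tcp_to_grasp is the distance from the TCP to the grasp point, in mm); z points along the fingers, x is the direction in which the jaws open and shut, and the axes are right-handed (so a half turn about z gives the same grasp; the last joint's range is limited). The gripper opens to 85 mm and grips with 20 to 120 N. Pads are 22 mm wide; open, the fingers measure 114 mm over their backs; the gripper's body (76 mm by 85 mm) begins 54 mm behind the grasp point. The pads swing forward as they close: fully open they stand 13 mm farther back than shut.
Start: joints at [-1.288, 0.276, -0.026, 1.268, 0, 1.467], TCP at [235.176, -579.063, 195.213] pointing down, gripper open.
Joint ranges: [-3.12, 3.12], [-0.85, 1.88], [-1.08, 1.24], [-1.95, 2.15], [-1.57, 1.53], [-3.14, 3.14]. Speed limits (rad/s): [2.57, 2.57, 3.14, 3.14, 3.14, 3.14].

INTERFACE

Orientations are given as a rotation vector (axis times angle).
In Python, from cell import sensors, imaging, workorder, robot gives the robot as it stands.
- The arm moves only by the tool jog_arm, never from a script. Its argument "steps" is a list of rows, each an object with "offset": the shift along the tool's x, y, z as a fraction of full scale, a list of three; "rot": the turn, a rotation vector about the tool's x, y, z as a fraction of full scale, a list of three; "fingers": the opening, from -1 (shut) to 1 (fully open), so that 0 is half open. In form: [{"offset": [x, y, z], "rot": [rx, ry, rz], "fingers": fingers}, ...]. A call has 1 to 12 rows; each row is the pose to reach, as a shift and turn from the pose commanded when the call began, along the tool's axes at that moment, turning the shorter way round; what a row does not reach only later rows make up. Full scale, the value 1, is 150 mm for a shift and 180 degrees for a turn. A row lasts 1/8 s, in which the tool goes at most 62.5 mm and 10.7 degrees, less where a joint would pass 70% of its speed; a pose out of reach is approached as far as the arm can. A call with a number of a shift or a turn outside -1 to 1 is refused whole. A call with a gripper value outside its range is refused whole. The fingers move at their own pace and stop on an object; "grip_force" is the grip in N (left out, the last holds). Time passes only in rows, so rows that repeat a pose let the fingers close. It gives the time, the measured TCP pose, the force and the opening at its end, in the units of the state.
- sensors.get_state(): the state, without advancing time (a new reading comes with each control period).
- imaging.get_image(name): name is "scene" or "top" or "wrist"; returns (picture, depth): 420x560x3 uint8, blue, green, red; 420x560 float32, mm along the optical axis (not along the pixel's ray), 0 where there is no reading.
- imaging.get_calibration(name): a dict with "intrinsics" (3x3 intrinsics, pixels), "cam_to_world" (4x4, takes a point from camera to world coordinates); the wrist camera has in their place "mount" (4x4, takes a point from camera to tool coordinates, whose origin is the TCP and whose axes are the tool frame's). Camera axes: x right, y down, z forward; pixel columns grow to the right and rows downward; lengths in mm; the calibration is good to about 2 mm. The wrist camera is an equidistant fisheye: a pixel r from the principal point sees the ray r / f radians off the axis. A picture is of the moment at which its call begins: read the wrist's pose just before it. get_calibration takes no time and is no camera call.
- workorder.close_job(): hands the job in, once; it reports no verdict.
The state is a dict: "clock": time; "qpos": joint angles; "qd": joint speeds; "tau": joint torques, N m; "ee_pos": TCP position; "eef_rot": TCP orientation; "ft_force": force on the tool from outside, world axes, zero at the start; "torque": the same for the moment, N m; "width": opening from 0.0 (shut) to 1.0 (fully open).
Only numpy, scipy, OpenCV 4.12 (cv2) and the standard library are available. Lean on these libraries where they do the work, as an engineer would, in place of code of your own. Each camera call takes 0.05 s, during which the arm holds its last target. There are 200 camera calls.

## Working session

There is one attempt and no reset: what is moved stays moved. The work goes in short steps, Python scripts to look and compute and a tool call to move; the robot and the scene stay as the last step left them, time stands still between calls to the robot, and variables do not carry over. Pictures are saved under pics/ and viewed, about 8 in all and at most 12, crops included, and the job is handed in when it is done.

Besides the shell and the picture viewer there is one more tool, called in YAML: its name, and indented under it one key for each argument. jog_arm: Moves the arm, as the interface text tells. Shift numbers are shares of 150 mm and turn numbers shares of 180 degrees, none past 1 either way. Its arguments: {"type":"object","properties":{"steps":{"type":"array","items":{"type":"object","properties":{"offset":{"type":"array","items":{"type":"number","minimum":-1,"maximum":1}},"rot":{"type":"array","items":{"type":"number","minimum":-1,"maximum":1}},"fingers":{"type":"number"}}}},"grip_force":{"type":"number"}},"required":["steps"]}

```bash
ls; mkdir -p pics; cat > h.py <<'E'
import numpy as np, cv2
from cell import sensors, imaging, workorder, robot
def snap(n,f=None):
    s=sensors.get_state(); p,d=imaging.get_image(n)
    if f: cv2.imwrite('pics/'+f,p)
    return p,d,s
def topw(uv,z,name='top'):
    "pixels -> world points on plane z"
    c=imaging.get_calibration(name);K=np.array(c['intrinsics']);T=np.array(c['cam_to_world'])
    uv=np.atleast_2d(np.array(uv,float));r=np.c_[uv,np.ones(len(uv))]@np.linalg.inv(K).T@T[:3,:3].T
    o=T[:3,3];return o+r*((z-o[2])/r[:,2])[:,None]
E
python3 - <<'E'
from h import *
p,d,s=snap('top','top1.png'); print(s); print(robot.tcp_to_grasp)
for n in('top','scene','wrist'): print(n,imaging.get_calibration(n))
snap('scene','scene1.png')
np.save('top1d.npy',d)
E
```

```text
pics
{'clock': 0.0, 'qpos': array([-1.28842218e+00,  2.77145058e-01, -2.79117866e-02,  1.26802005e+00,
        2.97483754e-05,  1.46740425e+00]), 'qd': array([ 0.00055202,  0.00082818, -0.00083458,  0.00180073,  0.00165717,
       -0.00035241]), 'tau': array([ 1.06251111e-03, -4.45511949e+01,  2.95200169e+01,  1.65688625e-02,
       -1.44667924e-04, -5.49158159e-06]), 'ee_pos': array([ 234.92571658, -578.21605094,  194.03777135]), 'eef_rot': array([-2.60484017,  1.75358982,  0.00271808]), 'ft_force': array([ 0.07289449, -0.17583314, -0.18451279]), 'torque': array([-0.04503519,  0.00348817, -0.03579811]), 'width': 0.9984636365916394}
18.700000000000003
top {'intrinsics': array([[402.82491942,   0.        , 275.96055469],
       [  0.        , 402.82491942, 204.38308107],
       [  0.        ,   0.        ,   1.        ]]), 'cam_to_world': array([[-8.57140303e-02, -9.74546709e-01,  2.07151677e-01,
         3.04302914e+02],
       [-9.96305732e-01,  8.49438426e-02, -1.26266774e-02,
        -1.54399301e+01],
       [-5.29097252e-03, -2.07468687e-01, -9.78227351e-01,
         1.11314802e+
[... 452 characters left out ...]
,
       [-1.58107846e-02, -8.84178486e-01, -4.66881596e-01,
         6.57522235e+02],
       [ 0.00000000e+00,  0.00000000e+00,  0.00000000e+00,
         1.00000000e+00]])}
wrist {'intrinsics': array([[325.1922621 ,   0.        , 281.26259634],
       [  0.        , 325.1922621 , 209.52177444],
       [  0.        ,   0.        ,   1.        ]]), 'mount': array([[ 9.99998817e-01, -1.47247781e-03,  4.45442575e-04,
        -2.10141176e-01],
       [ 1.28185440e-03,  9.57647183e-01,  2.87941366e-01,
        -7.28436887e+01],
       [-8.50564098e-04, -2.87940455e-01,  9.57647937e-01,
        -1.78710014e+02],
       [ 0.00000000e+00,  0.00000000e+00,  0.00000000e+00,
         1.00000000e+00]])}
```

View pics/top1.png

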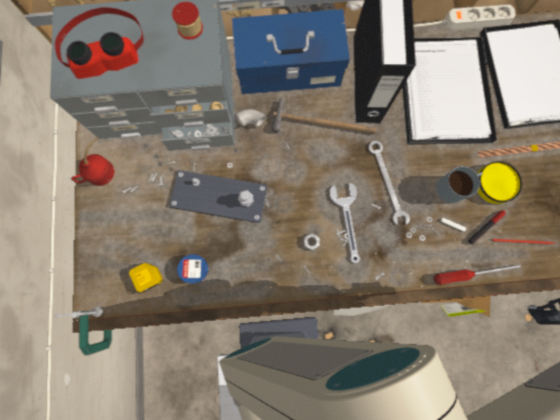

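```bash
python3 - <<'E'
from h import *
p=cv2.imread('pics/top1.png')
c=cv2.resize(p[150:290,150:420],None,fx=2.95,fy=2.95,interpolation=cv2.INTER_CUBIC)
cv2.imwrite('pics/c1.png',c)
for n,uv,z in [('stud',(247,197),72),('nut',(246,199),52),('pegtop',(195,181.5),38),('jawc',(343,191),10),('eye',(355,258),10),('nl',(312,241),18),('tin',(192,268),39)]: print(n,topw(uv,z).round())
E
```

```text
stud [[551.  46.  72.]]
nut [[551.  50.  52.]]
pegtop [[616. 188.  38.]]
jawc [[ 560. -221.   10.]]
eye [[ 371. -231.   10.]]
nl [[ 426. -119.   18.]]
tin [[380. 206.  39.]]
```

View pics/c1.png

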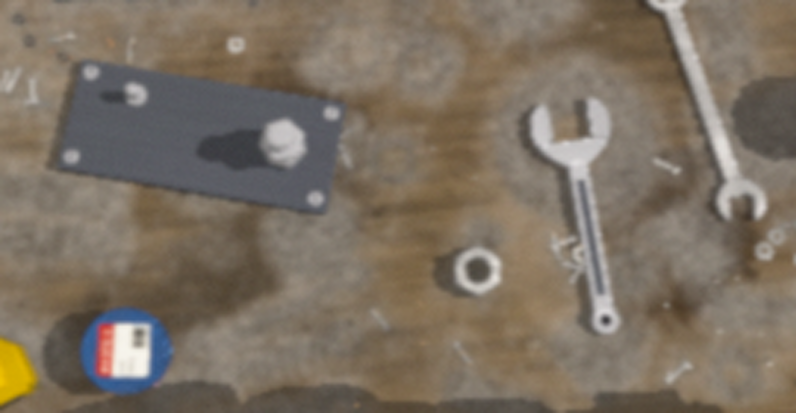

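```bash
cat >> h.py <<'E'
from scipy.spatial.transform import Rotation as Ro
def go(pos,yaw,tilt=True):
    "offset, rot fractions to reach TCP pos with tool down and tool x at world yaw (deg)"
    s=sensors.get_state();R=Ro.from_rotvec(s['eef_rot'])
    y=np.radians(yaw);x=np.array([np.cos(y),np.sin(y),0]);z=np.array([0,0,-1.])
    T=Ro.from_matrix(np.c_[x,np.cross(z,x),z])
    print('off',(R.inv().apply(np.array(pos)-s['ee_pos'])/150).round(3).tolist(),'rot',((R.inv()*T).as_rotvec()/np.pi).round(4).tolist(),'yawnow',yawnow(s).round(1),'q',s['qpos'].round(2))
def yawnow(s):
    x=Ro.from_rotvec(s['eef_rot']).as_matrix()[:,0];return np.degrees(np.arctan2(x[1],x[0]))
def wristw(uv,z,s):
    c=imaging.get_calibration('wrist');K=np.array(c['intrinsics']);M=np.array(c['mount'])
    uv=np.atleast_2d(np.array(uv,float));d=(uv-K[:2,2])/K[0,0];r=np.linalg.norm(d,axis=1)
    v=np.c_[d*np.sinc(r/np.pi)[:,None],np.cos(r)]
    R=Ro.from_rotvec(s['eef_rot']).as_matrix();w=v@M[:3,:3].T@R.T;o=s['ee_pos']+R@M[:3,3]
    return o+w*((z-o[2])/w[:,2])[:,None]
E
python3 - <<'E'
from h import *
j=topw((344.2,192.4),10)[0];e=topw((355,258.5),10)[0];u=(e-j)/np.linalg.norm(e-j);print(j,e,np.linalg.norm(e-j),np.degrees(np.arctan2(u[1],u[0])))
g=e-u*103;print(g)
a=np.degrees(np.arctan2(u[1],u[0]))
for k in(90,-90): go([g[0],g[1],170],a+k)
E
```

```text
[ 555.58134196 -223.98259674   10.        ] [ 369.37585708 -230.89469431   10.        ] 186.33373203220805 -177.87411061831463
[ 472.30496569 -227.0738829    10.        ]
off [-1.574, -2.347, 0.165] rot [0.0, 0.0006, 0.111] yawnow -67.9 q [-1.29  0.28 -0.03  1.27  0.    1.47]
off [-1.574, -2.347, 0.165] rot [-0.0009, 0.0001, -0.889] yawnow -67.9 q [-1.29  0.28 -0.03  1.27  0.    1.47]
```

jog_arm:
  steps:
    - {"offset": [-0.2, -0.3, 0], "rot": [0, 0, -0.06], "fingers": 1}
    - {"offset": [-0.45, -0.65, 0], "rot": [0, 0, -0.12], "fingers": 1}
    - {"offset": [-0.67, -1, 0], "rot": [0, 0, -0.18], "fingers": 1}
    - {"offset": [-0.67, -1, 0], "rot": [0, 0, -0.24], "fingers": 1}
    - {"offset": [-0.67, -1, 0], "rot": [0, 0, -0.3], "fingers": 1}
    - {"offset": [-0.67, -1, 0], "rot": [0, 0, -0.36], "fingers": 1}
    - {"offset": [-0.67, -1, 0], "rot": [0, 0, -0.42], "fingers": 1}

```text
clock: 0.98
ee_pos: [336.2, -429.0, 194.7]
eef_rot: [-3.134, -0.21, 0.001]
ft_force: [0.3, 0.3, -0.4]
width: 0.999
```

```bash
python3 -c "
from h import *
go([472.3,-227,170],92.1)"
```

```text
off [1.079, -1.213, 0.165] rot [-0.0004, -0.0001, -0.469] yawnow 7.7 q [-1.02  0.14 -0.2   1.23  0.    0.41]
```

jog_arm:
  steps:
    - {"offset": [0.3, -0.35, 0.05], "rot": [0, 0, -0.06], "fingers": 1}
    - {"offset": [0.6, -0.7, 0.1], "rot": [0, 0, -0.12], "fingers": 1}
    - {"offset": [1, -1, 0.16], "rot": [0, 0, -0.18], "fingers": 1}
    - {"offset": [1, -1, 0.16], "rot": [0, 0, -0.24], "fingers": 1}
    - {"offset": [1, -1, 0.16], "rot": [0, 0, -0.3], "fingers": 1}
    - {"offset": [1, -1, 0.16], "rot": [0, 0, -0.36], "fingers": 1}
    - {"offset": [1, -1, 0.16], "rot": [0, 0, -0.42], "fingers": 1}
    - {"offset": [1, -1, 0.16], "rot": [0, 0, -0.469], "fingers": 1}
    - {"offset": [1, -1, 0.16], "rot": [0, 0, -0.469], "fingers": 1}

```text
clock: 2.1
ee_pos: [465.7, -261.4, 170.7]
eef_rot: [-2.189, -2.252, 0.0]
ft_force: [-0.4, 1.3, 0.0]
width: 1.004
```

```bash
python3 -c "
from h import *
p,d,s=snap('wrist','w1.png');import pickle;pickle.dump(s,open('w1.pkl','wb'));go([472.3,-227,170],92.1)"
```

```text
off [0.228, 0.05, 0.006] rot [-0.0002, -0.0002, -0.003] yawnow 91.6 q [-0.63  0.13 -0.26  1.18  0.   -0.66]
```

View pics/w1.png

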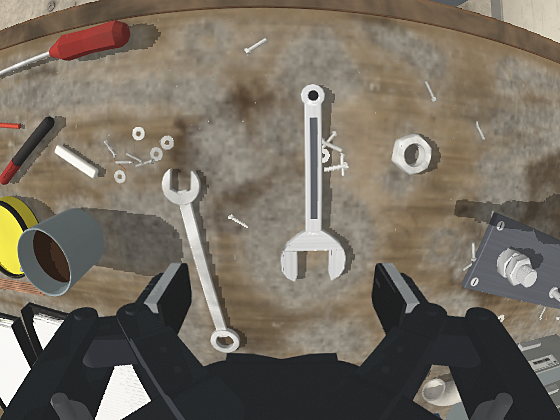

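```bash
python3 - <<'E'
from h import *
import pickle
s=pickle.load(open('w1.pkl','rb'))
P={'eye':(313,96),'h1':(313.5,125),'h2':(314.5,215),'lip L':(297,279),'lip R':(332,279),'nl':(411,154),'throat':(314,248)}
W={k:wristw(v,10 if k!='nl' else 18,s)[0] for k,v in P.items()}
for k in W:print(k,W[k].round(1))
m=(W['lip L']+W['lip R'])/2; u=W['eye']-m; print(np.linalg.norm(u),np.degrees(np.arctan2(u[1],u[0]))); u=W['h1']-W['h2'];print(np.degrees(np.arctan2(u[1],u[0])))
# hex nuts on plate
for n,uv,z in [('stud tip',(528,257),72),('jamtop',(521,262),52)]: print(n,wristw(uv,z,s).round(1))
E
```

```text
eye [ 371.1 -231.6   10. ]
h1 [ 401.5 -230.    10. ]
h2 [ 499.1 -224.2   10. ]
lip L [ 579.1 -239.9   10. ]
lip R [ 578.7 -198.    10. ]
nl [ 425.2 -122.9   18. ]
throat [ 538.5 -222.4   10. ]
208.15728716281586 -176.53196553581958
-176.6181723585769
stud tip [[526.2  33.5  72. ]]
jamtop [[542.3  44.   52. ]]
```

```bash
python3 -c "
from h import *
go([492,-224.6,4],93.4)"
```

```text
off [0.24, 0.183, 1.112] rot [-0.0002, -0.0002, -0.0102] yawnow 91.6 q [-0.63  0.13 -0.26  1.18  0.   -0.66]
```

jog_arm:
  steps:
    - {"offset": [0.24, 0.183, 0.3], "rot": [0, 0, -0.01], "fingers": 0.2}
    - {"offset": [0.24, 0.183, 0.6], "rot": [0, 0, -0.01], "fingers": 0.2}
    - {"offset": [0.24, 0.183, 0.8], "rot": [0, 0, -0.01], "fingers": 0.2}
    - {"offset": [0.24, 0.183, 0.9], "rot": [0, 0, -0.01], "fingers": 0.2}
    - {"offset": [0.24, 0.183, 0.9], "rot": [0, 0, -0.01], "fingers": 0.2}
    - {"offset": [0.24, 0.183, 0.9], "rot": [0, 0, -0.01], "fingers": 0.2}

```text
clock: 2.9
ee_pos: [493.6, -225.7, 37.6]
eef_rot: [2.151, 2.286, 0.001]
ft_force: [0.7, 0.3, 0.0]
width: 0.599
```

```bash
python3 -c "
from h import *
go([492,-224.6,4],93.4)"
```

```text
off [0.009, -0.011, 0.224] rot [0.0007, 0.0005, 0.0004] yawnow 93.5 q [-0.55  0.27 -0.4   0.9   0.   -0.61]
```

jog_arm:
  steps:
    - {"offset": [0.008, -0.01, 0.15], "rot": [0, 0, 0], "fingers": 0.2}
    - {"offset": [0.008, -0.01, 0.225], "rot": [0, 0, 0], "fingers": 0.2}
    - {"offset": [0.008, -0.01, 0.225], "rot": [0, 0, 0], "fingers": 0.2}
    - {"offset": [0.008, -0.01, 0.225], "rot": [0, 0, 0], "fingers": -1}
    - {"offset": [0.008, -0.01, 0.225], "rot": [0, 0, 0], "fingers": -1}
    - {"offset": [0.008, -0.01, 0.225], "rot": [0, 0, 0], "fingers": -1}
    - {"offset": [0.008, -0.01, 0.225], "rot": [0, 0, 0], "fingers": -1}
    - {"offset": [0.008, -0.01, 0.225], "rot": [0, 0, 0], "fingers": -1}
    - {"offset": [0.008, -0.01, 0.225], "rot": [0, 0, 0], "fingers": -1}
  grip_force: 60

```text
clock: 4.03
ee_pos: [490.8, -223.7, 2.5]
eef_rot: [-2.152, -2.289, -0.0]
ft_force: [-0.3, -0.9, -0.2]
width: 0.001
```

```bash
python3 -c "
from h import *
p,d,s=snap('wrist','w2.png');print(s['ft_force'],s['width'],d[0:1].shape)"
```

```text
[-0.3271386  -0.94906877 -0.20293998] 0.0013948962962524803 (1, 560)
```

View pics/w2.png

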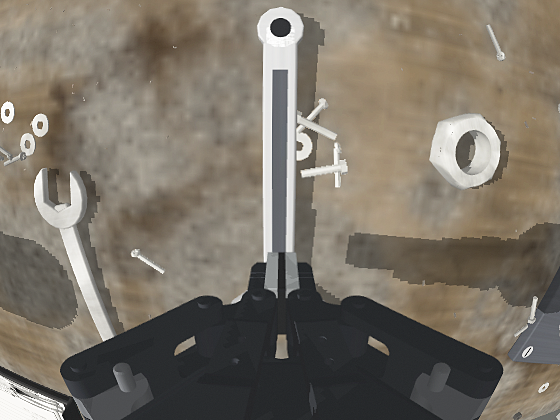

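jog_arm:
  steps:
    - {"offset": [0, 0, -0.1], "rot": [0, 0, 0], "fingers": -1}
    - {"offset": [0, 0, -0.25], "rot": [0, 0, 0], "fingers": -1}
    - {"offset": [0, 0, -0.25], "rot": [0, 0, 0], "fingers": -1}
    - {"offset": [0, 0, -0.25], "rot": [0, 0, 0], "fingers": -1}

```text
clock: 4.58
ee_pos: [490.8, -223.8, 40.1]
eef_rot: [2.152, 2.288, 0.0]
ft_force: [-0.1, 0.5, 0.0]
width: -0.0
```

```bash
python3 -c "
from h import *
p,d,s=snap('wrist','w3.png');print(s['ft_force'],s['width'],s['torque'])
a=cv2.imread('pics/w2.png');cv2.imwrite('pics/w23.png',np.hstack([cv2.resize(x[200:420,180:380],None,fx=2,fy=2) for x in(a,p)]))"
```

```text
[-0.05635068  0.46474649  0.04058854] -4.8979781231134654e-05 [ 0.02498324  0.02643912 -0.02485635]
```

View pics/w23.png

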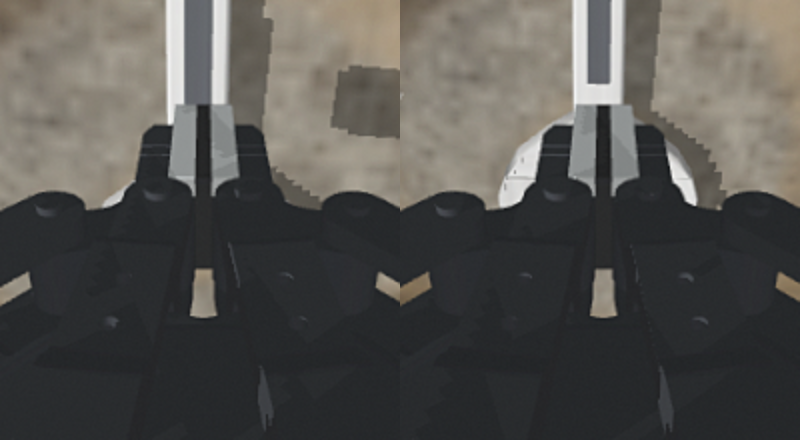

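```bash
cat >> h.py <<'E'
def wcloud(d,s):
    c=imaging.get_calibration('wrist');K=np.array(c['intrinsics']);M=np.array(c['mount'])
    v,u=np.mgrid[:420,:560];q=np.stack([u-K[0,2],v-K[1,2]],-1)/K[0,0];r=np.linalg.norm(q,axis=-1)
    P=np.concatenate([q*(np.sinc(r/np.pi)/np.cos(r))[...,None],np.ones((420,560,1))],-1)*d[...,None]
    P=P@M[:3,:3].T+M[:3,3];return P@Ro.from_rotvec(s['eef_rot']).as_matrix().T+s['ee_pos']
E
python3 - <<'E'
from h import *
p,d,s=snap('wrist');W=wcloud(d,s)
for u,v in [(200,200),(400,250),(100,100),(280,100),(280,200),(270,270),(291,270),(275,256),(285,256),(240,290),(320,290)]: print((u,v),W[v,u].round(1),d[v,u])
E
```

```text
(200, 200) [ 478.8 -282.3   -0.5] 226.41118
(400, 250) [ 5.092e+02 -1.311e+02 -3.000e-01] 237.50296
(100, 100) [ 4.065e+02 -3.621e+02 -2.000e-01] 204.0312
(280, 100) [ 407.4 -229.5    9.7] 197.05812
(280, 200) [ 472.7 -225.6    9.8] 215.75215
(270, 270) [ 478.7 -229.    99.1] 131.82027
(291, 270) [ 478.7 -220.3   98.2] 132.87125
(275, 256) [ 479.8 -227.1   82.8] 147.81857
(285, 256) [ 479.1 -222.6   83.6] 146.90193
(240, 290) [ 542.7 -251.1   11. ] 234.17738
(320, 290) [ 540.  -191.8    9.6] 235.80986
```

```bash
python3 - <<'E'
from h import *
p,d,s=snap('wrist');W=wcloud(d,s);print(s['ee_pos'])
for v in range(244,300,4): print(v,[ (int(x),int(z)) for x,z in W[v,[262,268,274,280,286,292,298],:][:,[0,2]]], p[v,272],)
E
```

```text
[ 490.13823536 -223.32193671   39.27538196]
244 [(509, 0), (503, 11), (504, 9), (503, 10), (503, 9), (507, 0), (507, 0)] [228 229 229]
248 [(512, 0), (507, 10), (506, 10), (507, 8), (506, 10), (510, 0), (510, 0)] [223 225 224]
252 [(515, 0), (510, 10), (510, 10), (509, 9), (510, 9), (513, 0), (513, 0)] [165 167 164]
256 [(518, 0), (479, 83), (478, 84), (478, 84), (478, 83), (478, 84), (516, 0)] [148 149 144]
260 [(519, 4), (479, 86), (416, 218), (479, 87), (478, 87), (478, 89), (519, 0)] [147 147 143]
264 [(483, 83), (478, 92), (478, 92), (479, 90), (479, 90), (477, 93), (481, 85)] [149 150 146]
268 [(483, 88), (479, 95), (478, 96), (479, 95), (478, 96), (478, 96), (482, 88)] [131 133 129]
272 [(483, 90), (478, 99), (479, 99), (478, 99), (478, 100), (478, 99), (482, 91)] [134 134 131]
276 [(483, 96), (479, 102), (478, 104), (479, 102), (478, 103), (478, 103), (478, 103)] [132 132 128]
280 [(483, 99), (479, 106), (479, 105), (479, 106), (478, 106), (478, 105), (482, 98)] [133 133 130]
284 [(483, 102), (479, 108), (478, 109), (478, 110), (478, 109), (478, 109), (478, 109)] [133 133 130]
288 [(478, 114), (479, 112), (478, 112), (478, 112), (477, 113), (478, 113), (477, 113)] [138 140 135]
292 [(476, 120), (477, 117), (480, 113), (480, 112), (480, 111), (416, 218), (476, 118)] [39 35 33]
296 [(476, 122), (477, 120), (478, 119), (482, 112), (481, 113), (477, 119), (476, 122)] [45 43 41]
```

```bash
python3 - <<'E'
from h import *
def cloud(n):
    p,d,s=snap(n);c=imaging.get_calibration(n);K=np.array(c['intrinsics']);T=np.array(c['cam_to_world'])
    v,u=np.mgrid[:420,:560];P=np.stack([(u-K[0,2])*d/K[0,0],(v-K[1,2])*d/K[1,1],d],-1);return P@T[:3,:3].T+T[:3,3],p
W,p=cloud('scene');s=sensors.get_state();print(s['ee_pos'],s['width'])
m=(abs(W[...,0]-490)<70)&(abs(W[...,1]+224)<70)&(W[...,2]>18)
Q=W[m];print(len(Q));
for z in range(20,200,10):
    q=Q[(Q[:,2]>=z)&(Q[:,2]<z+10)]
    if len(q):print(z,len(q),q.min(0).round(),q.max(0).round())
cv2.imwrite('pics/s2.png',p)
v,u=np.nonzero(m);print(u.min(),u.max(),v.min(),v.max())
E
```

```text
[ 490.07201051 -223.26601491   39.12606023] 0.0030326447643599435
9599
70 9 [ 480. -232.   75.] [ 488. -219.   79.]
80 48 [ 476. -238.   80.] [ 498. -213.   90.]
90 54 [ 476. -239.   90.] [ 497. -211.  100.]
100 63 [ 477. -239.  100.] [ 499. -211.  110.]
110 52 [ 476. -242.  110.] [ 488. -203.  120.]
120 136 [ 473. -259.  120.] [ 505. -189.  130.]
130 162 [ 473. -268.  130.] [ 503. -184.  140.]
140 159 [ 471. -276.  140.] [ 503. -176.  150.]
150 167 [ 471. -283.  150.] [ 503. -166.  160.]
160 269 [ 470. -287.  160.] [ 506. -161.  170.]
170 221 [ 467. -281.  170.] [ 500. -168.  180.]
180 195 [ 468. -267.  180.] [ 501. -183.  190.]
190 99 [ 473. -265.  190.] [ 499. -187.  199.]
319 399 5 243
```

jog_arm:
  steps:
    - {"offset": [-0.005, 0.01, 0], "rot": [0, 0, 0], "fingers": 0.2}
    - {"offset": [-0.005, 0.01, 0.0], "rot": [0, 0, 0], "fingers": 0.2}
    - {"offset": [-0.005, 0.01, 0.15], "rot": [0, 0, 0], "fingers": 0.2}
    - {"offset": [-0.005, 0.01, 0.3], "rot": [0, 0, 0], "fingers": 0.2}
    - {"offset": [-0.005, 0.01, 0.4], "rot": [0, 0, 0], "fingers": 0.2}
    - {"offset": [-0.005, 0.01, 0.46], "rot": [0, 0, 0], "fingers": 0.2}
    - {"offset": [-0.005, 0.01, 0.49], "rot": [0, 0, 0], "fingers": 0.2}
    - {"offset": [-0.005, 0.01, 0.49], "rot": [0, 0, 0], "fingers": -1}
    - {"offset": [-0.005, 0.01, 0.49], "rot": [0, 0, 0], "fingers": -1}
    - {"offset": [-0.005, 0.01, 0.49], "rot": [0, 0, 0], "fingers": -1}
    - {"offset": [-0.005, 0.01, 0.49], "rot": [0, 0, 0], "fingers": -1}
    - {"offset": [-0.005, 0.01, 0.49], "rot": [0, 0, 0], "fingers": -1}
  grip_force: 60

```text
clock: 6.28
ee_pos: [493.0, -224.8, -32.7]
eef_rot: [2.151, 2.288, 0.0]
ft_force: [-1.4, 0.6, 5.6]
width: 0.188
```

jog_arm:
  steps:
    - {"offset": [0, 0, -0.15], "rot": [0, 0, 0], "fingers": -1}
    - {"offset": [0, 0, -0.4], "rot": [0, 0, 0], "fingers": -1}
    - {"offset": [0, 0, -0.7], "rot": [0, 0, 0.04], "fingers": -1}
    - {"offset": [0, 0, -0.75], "rot": [0, 0, 0.09], "fingers": -1}
    - {"offset": [0, 0, -0.75], "rot": [0, 0, 0.14], "fingers": -1}
    - {"offset": [0, 0, -0.75], "rot": [0, 0, 0.19], "fingers": -1}
    - {"offset": [0, 0, -0.75], "rot": [0, 0, 0.24], "fingers": -1}
    - {"offset": [0, 0, -0.75], "rot": [0, 0, 0.29], "fingers": -1}
    - {"offset": [0, 0, -0.75], "rot": [0, 0, 0.34], "fingers": -1}
    - {"offset": [0, 0, -0.75], "rot": [0, 0, 0.34], "fingers": -1}
  grip_force: 90

```text
clock: 7.52
ee_pos: [491.5, -223.8, 78.0]
eef_rot: [-3.015, -0.877, 0.002]
ft_force: [1.0, 0.3, -1.9]
width: 0.171
```

```bash
python3 -c "
from h import *
s=sensors.get_state();print(s['torque'],s['ft_force'])
p,d,s=snap('wrist');W=wcloud(d,s)
go([560,90,80],-14.7)
m=(W[...,2]>45)&(W[...,2]<100)&(p.max(2)>120);print(m.sum());Q=W[m];print(np.percentile(Q[:,2],[5,50,95]));c=Q[:,:2].mean(0);V=np.linalg.svd(Q[:,:2]-c,full_matrices=0)[2][0];print(c,np.degrees(np.arctan2(V[1],V[0])))
"
```

```text
[-0.07179662  0.00134124  0.04398146] [ 1.02576528  0.31873156 -1.94386001]
off [1.508, -1.521, -0.011] rot [-0.0004, 0.0004, 0.2621] yawnow 32.5 q [-0.55  0.22 -0.36  0.99  0.    0.46]
614
[45.79862437 51.91852315 65.779919  ]
[ 755.46124801 -112.21027522] -38.553744781680535
```

```bash
python3 - <<'E'
from h import *
go([535,-20,90],-14.7)
p=cv2.imread('pics/top1.png').astype(int);c=imaging.get_calibration('top');K=np.array(c['intrinsics']);T=np.array(c['cam_to_world']);d=np.load('top1d.npy')
v,u=np.mgrid[:420,:560];P=np.stack([(u-K[0,2])*d/K[0,0],(v-K[1,2])*d/K[1,1],d],-1);W=P@T[:3,:3].T+T[:3,3]
m=((W[...,2]>7)&(W[...,2]<16)&(W[...,0]>480)&(W[...,0]<660)&(W[...,1]>-10)&(W[...,1]<270)).astype(np.uint8)
r=cv2.minAreaRect(W[m>0][:,:2].astype(np.float32));print('plate',r,np.median(W[m>0][:,2]))
for n,a,b,x,y in(('stud',56,90,551,48),('jam',46,55,551,48),('peg',25,45,616,188)):
    q=W[(W[...,2]>a)&(W[...,2]<b)&(np.hypot(W[...,0]-x,W[...,1]-y)<40)];print(n,len(q),q.mean(0).round(1),q.min(0).round(),q.max(0).round())
E
```

```text
off [0.974, -0.992, -0.078] rot [-0.0004, 0.0004, 0.2621] yawnow 32.5 q [-0.55  0.22 -0.36  0.99  0.    0.46]
plate ((578.6912841796875, 130.12515258789062), (271.4977722167969, 138.65347290039062), 81.23465728759766) 11.589990078165556
stud 75 [556.   54.1  69.9] [544.  43.  56.] [570.  69.  76.]
jam 74 [552.7  53.8  51.2] [538.  36.  46.] [576.  75.  55.]
peg 19 [620.7 191.7  35.4] [616. 187.  29.] [627. 197.  40.]
```

jog_arm:
  steps:
    - {"offset": [0.2, -0.2, -0.07], "rot": [0, 0, 0.05], "fingers": -1}
    - {"offset": [0.4, -0.4, -0.07], "rot": [0, 0, 0.1], "fingers": -1}
    - {"offset": [0.6, -0.6, -0.07], "rot": [0, 0, 0.15], "fingers": -1}
    - {"offset": [0.8, -0.8, -0.07], "rot": [0, 0, 0.2], "fingers": -1}
    - {"offset": [0.974, -0.99, -0.07], "rot": [0, 0, 0.262], "fingers": -1}
    - {"offset": [0.974, -0.99, -0.07], "rot": [0, 0, 0.262], "fingers": -1}
    - {"offset": [0.974, -0.99, -0.07], "rot": [0, 0, 0.262], "fingers": -1}
    - {"offset": [0.974, -0.99, -0.07], "rot": [0, 0, 0.262], "fingers": -1}

```text
clock: 8.57
ee_pos: [536.2, -21.7, 89.3]
eef_rot: [3.115, -0.405, -0.001]
ft_force: [0.2, 0.5, -2.7]
width: 0.172
```

```bash
python3 -c "
from h import *
import pickle
p,d,s=snap('wrist','w4.png');pickle.dump((s,d),open('w4.pkl','wb'));print(s['ee_pos'],yawnow(s),s['width'])"
```

```text
[536.16777977 -21.67630114  89.32595894] -14.829136812484906 0.1718876007955721
```

View pics/w4.png

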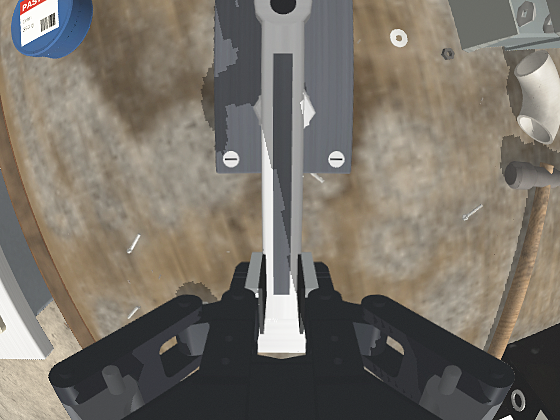

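```bash
python3 - <<'E'
from h import *
import pickle
s,d=pickle.load(open('w4.pkl','rb'));W=wcloud(d,s)
m=(W[...,2]>8)&(W[...,2]<16);L=[];R=[];B=[]
for v in range(10,165,3):
    c=np.nonzero(m[v,190:375])[0]+190;L.append((c[0]-.5,v));R.append((c[-1]+.5,v))
for u in list(range(222,255,3))+list(range(312,348,3)):
    c=np.nonzero(m[140:190,u])[0]+140;B.append((u,c[-1]+.5))
def fit(q):
    w=wristw(q,12,s)[:,:2];x=cv2.fitLine(w.astype(np.float32),cv2.DIST_HUBER,0,.01,.01).ravel();r=(w-x[2:])@[-x[1],x[0]];return x,np.std(r)
for q in(L,R,B):
    x,e=fit(q);print(np.degrees(np.arctan2(x[1],x[0])),x,e)
l,r,b=[fit(q)[0] for q in(L,R,B)]
def inter(a,b):
    t=np.linalg.solve(np.c_[a[:2],-b[:2]],b[2:]-a[2:]);return a[2:]+t[0]*a[:2]
p,q=inter(l,b),inter(r,b);print(p,q,np.linalg.norm(p-q))
# spanner: handle mask high
h=(W[...,2]>105)&(W[...,2]<150)&(np.mgrid[:420,:560][0]<240);print(h.sum(),np.percentile(W[h][:,2],[5,50,95]))
H=W[h][:,:2];e=[]
for v in range(40,240,10):
    c=np.nonzero(h[v])[0]
    if len(c):e.append(W[v,[c[0],c[-1]]].mean(0))
e=np.array(e);print(e[:,2].round()); x=cv2.fitLine(e[:,:2].astype(np.float32),cv2.DIST_HUBER,0,.01,.01).ravel();print('handle',np.degrees(np.arctan2(x[1],x[0])),x)
eye=np.array(np.nonzero(h)).T;print('eye hole',wristw((283,3),np.median(W[h][:,2]),s))
E
```

```text
75.01661 [2.5853890e-01 9.6600085e-01 5.1231000e+02 9.6610497e+01] 0.2961374155024539
75.13294 [2.5657713e-01 9.6652377e-01 6.1621759e+02 6.2795059e+01] 0.3359133938147761
-14.839043 [ 9.6664912e-01 -2.5610453e-01  5.4946771e+02  2.6381879e+00] 0.3124817476251582
[491.28503   18.053139] [596.9113    -9.931541] 109.27055
10385 [130.38609533 131.652422   132.75267119]
[130. 131. 131. 131. 129. 130. 131. 131. 130. 130. 131. 131. 130. 130.
 131. 131. 131. 131. 131. 130.]
handle 74.84591 [2.6141584e-01 9.6522629e-01 5.5479199e+02 4.8746273e+01]
eye hole [[567.71480822  95.95622067 131.652422  ]]
```

jog_arm:
  steps:
    - {"offset": [0, -0.3, 0], "rot": [0, 0, 0], "fingers": -1}
    - {"offset": [0, -0.65, 0], "rot": [0, 0, 0], "fingers": -1}
    - {"offset": [0, -1, 0], "rot": [0, 0, 0], "fingers": -1}
    - {"offset": [0, -1, 0], "rot": [0, 0, 0], "fingers": -1}

```text
clock: 9.12
ee_pos: [576.2, 126.5, 89.7]
eef_rot: [-3.115, 0.399, -0.002]
ft_force: [0.3, -0.3, -2.8]
width: 0.17
```

```bash
python3 -c "
from h import *
go([587.9,168.3,0],-14.9)"
```

```text
off [0.005, -0.288, 0.598] rot [-0.0004, -0.0004, 0.0016] yawnow -14.6 q [ 0.11  0.29 -0.24  1.04  0.    1.93]
```

jog_arm:
  steps:
    - {"offset": [0.005, -0.29, 0], "rot": [0, 0, 0.001], "fingers": -1}
    - {"offset": [0.005, -0.29, 0.1], "rot": [0, 0, 0.001], "fingers": -1}
    - {"offset": [0.005, -0.29, 0.3], "rot": [0, 0, 0.001], "fingers": -1}
    - {"offset": [0.005, -0.29, 0.45], "rot": [0, 0, 0.001], "fingers": -1}
    - {"offset": [0.005, -0.29, 0.55], "rot": [0, 0, 0.001], "fingers": -1}
    - {"offset": [0.005, -0.29, 0.6], "rot": [0, 0, 0.001], "fingers": -1}
    - {"offset": [0.005, -0.29, 0.6], "rot": [0, 0, 0.001], "fingers": -1}
    - {"offset": [0.005, -0.29, 0.6], "rot": [0, 0, 0.001], "fingers": -1}

```text
clock: 10.12
ee_pos: [587.7, 166.1, 0.4]
eef_rot: [-3.114, 0.41, -0.003]
ft_force: [-0.2, -0.7, -3.4]
width: 0.168
```

```bash
python3 -c "
from h import *
s=sensors.get_state();print(s['torque'],s['ft_force'])
go([587.9,168.3,-18.5],-14.9)
p,d,s=snap('scene','s3.png')
cv2.imwrite('pics/s3c.png',cv2.resize(p[60:340,180:540],None,fx=2.1,fy=2.1))"
```

```text
[-0.01732313 -0.01110754  0.00594714] [-0.16757844 -0.65465669 -3.36136045]
off [-0.003, -0.015, 0.126] rot [-0.0002, -0.0005, -0.0006] yawnow -15.0 q [ 0.17  0.41 -0.28  0.88 -0.    2.  ]
```

View pics/s3c.png

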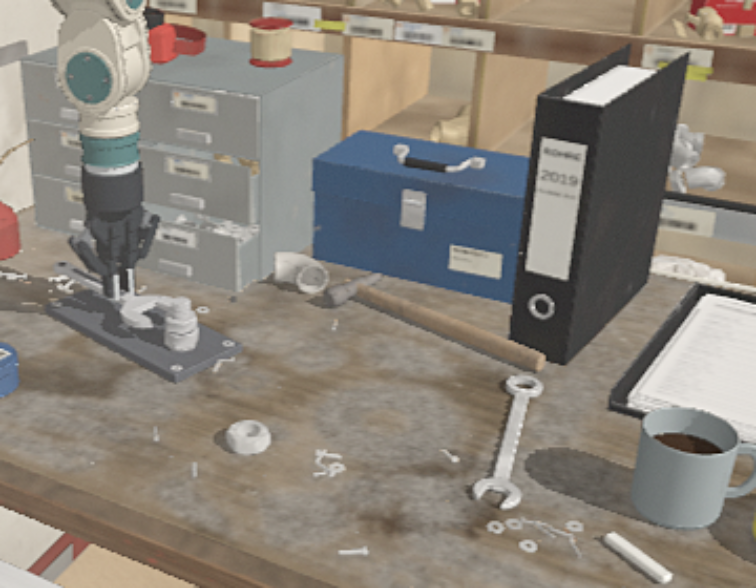

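jog_arm:
  steps:
    - {"offset": [-0.003, 0, 0.08], "rot": [0, 0, 0], "fingers": -1}
    - {"offset": [-0.003, 0, 0.12], "rot": [0, 0, 0], "fingers": -1}
    - {"offset": [-0.003, 0, 0.12], "rot": [0, 0, 0], "fingers": -1}
    - {"offset": [-0.003, 0, 0.12], "rot": [0, 0, 0], "fingers": -1}

```text
clock: 10.68
ee_pos: [586.2, 166.2, -18.6]
eef_rot: [3.115, -0.41, -0.0]
ft_force: [-0.1, -0.1, -3.4]
width: 0.168
```

```bash
python3 - <<'E'
from h import *
s=sensors.get_state();print(s['torque'],s['ft_force'])
p,d,s=snap('wrist');W=wcloud(d,s);print(s['ee_pos'])
h=(W[...,2]>18)&(W[...,2]<32)&(np.mgrid[:420,:560][0]<240)&(abs(np.mgrid[:420,:560][1]-281)<60)
e=[]
for v in range(60,236,8):
    c=np.nonzero(h[v])[0]
    if len(c)>8:e.append(np.r_[W[v,[c[0],c[-1]]].mean(0),np.median(W[v,c,2]),len(c)])
e=np.array(e);print(e[:,3].round(1).tolist())
x=cv2.fitLine(e[:,:2].astype(np.float32),cv2.DIST_HUBER,0,.01,.01).ravel();print('handle',np.degrees(np.arctan2(x[1],x[0])),x)
S=np.array([556.95,52.4]);u=x[:2]*np.sign(x[1]);n=np.array([-u[1],u[0]]);print('lateral of stud from handle line',(S-x[2:])@n,'along from tcp',(s['ee_pos'][:2]-S)@u)
# plate z and edges, peg
m=(abs(W[...,2]-12)<2.5);print('plate z',np.median(W[m][:,2]))
q=W[(W[...,2]>28)&(W[...,2]<42)&(np.hypot(W[...,0]-621.6,W[...,1]-190.4)<15)];print('peg',len(q),q.mean(0) if len(q) else '')
cv2.imwrite('pics/w5.png',p)
E
```

```text
[-0.01624287  0.02399225 -0.01413542] [-0.14252864 -0.06539597 -3.41578757]
[586.21859716 166.23987754 -18.64647266]
[23.9, 23.3, 24.0, 23.7, 23.5, 23.6, 23.8, 23.6, 23.9, 23.8, 23.7, 23.6, 23.7, 23.6, 23.7, 23.9, 24.0, 23.5, 23.8, 23.9, 23.8, 23.9]
handle 74.78761 [2.6239780e-01 9.6495980e-01 6.0408160e+02 2.3313463e+02]
lateral of stud from handle line -1.944264925710331 along from tcp 117.53092087536432
plate z 12.052549419886773
peg 781 [620.91576497 191.48448839  36.40837508]
```

jog_arm:
  steps:
    - {"offset": [0.008, 0.0, 0.005], "rot": [0, 0, -0.0017], "fingers": -1}
    - {"offset": [0.008, 0.05, 0.005], "rot": [0, 0, -0.0017], "fingers": -1}
    - {"offset": [0.008, 0.1, 0.005], "rot": [0, 0, -0.0017], "fingers": -1}
    - {"offset": [0.008, 0.14, 0.005], "rot": [0, 0, -0.0017], "fingers": -1}
    - {"offset": [0.008, 0.17, 0.005], "rot": [0, 0, -0.0017], "fingers": -1}
    - {"offset": [0.008, 0.2, 0.005], "rot": [0, 0, -0.0017], "fingers": -1}
    - {"offset": [0.008, 0.2, 0.005], "rot": [0, 0, -0.0017], "fingers": -1}

```text
clock: 11.6
ee_pos: [579.5, 136.6, -19.3]
eef_rot: [-3.116, 0.403, 0.0]
ft_force: [0.8, -0.3, -3.0]
width: 0.169
```

```bash
cat > st.py <<'E'
from h import *
s=sensors.get_state();print(s['clock'],s['ee_pos'],yawnow(s),s['width'],'F',s['ft_force'].round(1),'T',s['torque'].round(2))
S=np.array([556.6,52.4]);u=np.array([.2571,.9664]);r=s['ee_pos'][:2]-S;print('along',r@u,'lat(+x)',r@[u[1],-u[0]])
R=Ro.from_rotvec(s['eef_rot']);print('tool F',R.inv().apply(s['ft_force']).round(1))
E
python3 st.py
```

```text
11.6 [579.53638278 136.59973015 -19.27850933] -14.73526366178869 0.168718749954796 F [ 0.8 -0.3 -3. ] T [-0.03  0.   -0.02]
along 87.26756323190997 lat(+x) 0.5179696922572947
tool F [0.8 0.1 3. ]
```

jog_arm:
  steps:
    - {"offset": [0, 0.03, 0.0], "rot": [0, 0, 0], "fingers": -1}
    - {"offset": [0, 0.05, 0.0], "rot": [0, 0, 0], "fingers": -1}
    - {"offset": [0, 0.07, 0.0], "rot": [0, 0, 0], "fingers": -1}
    - {"offset": [0, 0.085, 0.0], "rot": [0, 0, 0], "fingers": -1}
    - {"offset": [0, 0.085, 0.0], "rot": [0, 0, 0], "fingers": -1}

```text
clock: 12.22
ee_pos: [576.3, 124.4, -19.3]
eef_rot: [-3.116, 0.402, 0.0]
ft_force: [-0.6, -0.2, -2.0]
width: 0.17
```

```bash
python3 st.py
```

```text
12.225 [576.34553183 124.42254524 -19.29325515] -14.720744449522943 0.16980759376340088 F [-0.6 -0.2 -2. ] T [-0.08  0.09 -0.03]
along 74.67916395534509 lat(+x) 0.5650855788355449
tool F [-0.5  0.3  2. ]
```

Nearly home, no binding. Continue in small steps until it meets resistance.

jog_arm:
  steps:
    - {"offset": [0, 0.01, 0.0], "rot": [0, 0, 0], "fingers": -1}
    - {"offset": [0, 0.02, 0.0], "rot": [0, 0, 0], "fingers": -1}
    - {"offset": [0, 0.028, 0.0], "rot": [0, 0, 0], "fingers": -1}
    - {"offset": [0, 0.028, 0.0], "rot": [0, 0, 0], "fingers": -1}

```text
clock: 12.72
ee_pos: [575.3, 120.5, -19.3]
eef_rot: [-3.116, 0.402, 0.0]
ft_force: [-0.1, -0.0, -3.6]
width: 0.168
```

```bash
python3 st.py
```

```text
12.725 [575.29490372 120.45883586 -19.27705653] -14.713954049821805 0.16839708893080474 F [-0.1 -0.  -3.6] T [-0.09 -0.01 -0.03]
along 70.57851872321706 lat(+x) 0.568828257460498
tool F [-0.1  0.1  3.6]
```

jog_arm:
  steps:
    - {"offset": [0, 0.01, 0.0], "rot": [0, 0, 0], "fingers": -1}
    - {"offset": [0, 0.02, 0.0], "rot": [0, 0, 0], "fingers": -1}
    - {"offset": [0, 0.02, 0.0], "rot": [0, 0, 0], "fingers": -1}

```text
clock: 13.1
ee_pos: [575.2, 119.5, -19.0]
eef_rot: [-3.112, 0.4, -0.001]
ft_force: [1.2, 5.2, -3.8]
width: 0.171
```

```bash
python3 st.py
```

```text
13.1 [575.18112466 119.46743336 -18.96299448] -14.664543878833468 0.17114279242025748 F [ 1.2  5.2 -3.8] T [ 1.14 -0.17 -0.04]
along 69.59117474516184 lat(+x) 0.7137617544534558
tool F [-0.2 -5.3  3.8]
```

jog_arm:
  steps:
    - {"offset": [0, 0.01, 0.006], "rot": [0, 0, 0], "fingers": -1}
    - {"offset": [0, 0.015, 0.012], "rot": [0, 0, 0], "fingers": -1}
    - {"offset": [0, 0.015, 0.012], "rot": [0, 0, 0], "fingers": -1}

```text
clock: 13.48
ee_pos: [575.4, 119.4, -19.7]
eef_rot: [-3.107, 0.398, -0.002]
ft_force: [0.1, 10.7, 1.9]
width: 0.168
```

```bash
python3 st.py
```

```text
13.475 [575.3814637  119.36854867 -19.73386329] -14.609789321155409 0.16806732161148052 F [ 0.1 10.7  1.9] T [ 2.01  0.12 -0.09]
along 69.54711975613445 lat(+x) 0.9327926582587673
tool F [ -2.6 -10.4  -1.8]
```

jog_arm:
  steps:
    - {"offset": [0, 0.0, 0.01], "rot": [0, 0, 0], "fingers": -0.2}
    - {"offset": [0, 0.0, 0.01], "rot": [0, 0, 0], "fingers": -0.2}
    - {"offset": [0, 0.0, 0.01], "rot": [0, 0, 0], "fingers": -0.2}
    - {"offset": [0, 0.0, -0.1], "rot": [0, 0, 0], "fingers": -0.2}
    - {"offset": [0, 0.0, -0.4], "rot": [0, 0, 0], "fingers": -0.2}
    - {"offset": [0, 0.0, -0.75], "rot": [0, 0, 0], "fingers": 0}
    - {"offset": [0, 0.3, -0.9], "rot": [0, 0, 0], "fingers": 0}
    - {"offset": [0, 0.6, -0.9], "rot": [0, 0, 0], "fingers": 0}
    - {"offset": [0, 0.95, -0.9], "rot": [0, 0, 0], "fingers": 0}
    - {"offset": [0, 0.95, -0.9], "rot": [0, 0, 0], "fingers": 0}
    - {"offset": [0, 0.95, -0.9], "rot": [0, 0, 0], "fingers": 0}

```text
clock: 14.85
ee_pos: [538.2, -22.4, 114.8]
eef_rot: [-3.115, 0.403, -0.002]
ft_force: [0.1, -0.2, 0.1]
width: 0.5
```

```bash
python3 -c "
from h import *
import pickle
p,d,s=snap('wrist','w6.png');pickle.dump((s,d),open('w6.pkl','wb'));print(s['ee_pos'],yawnow(s),s['width'],s['qpos'])
cv2.imwrite('pics/w6c.png',cv2.resize(p[0:230,140:420],None,fx=2.6,fy=2.6))"
```

```text
[538.19170876 -22.37803438 114.79621386] -14.749285411181697 0.5003669649759153 [-1.61888006e-01  1.80584211e-01 -3.24878590e-01  1.06415234e+00
  4.92757115e-04  1.66633186e+00]
```

View pics/w6c.png

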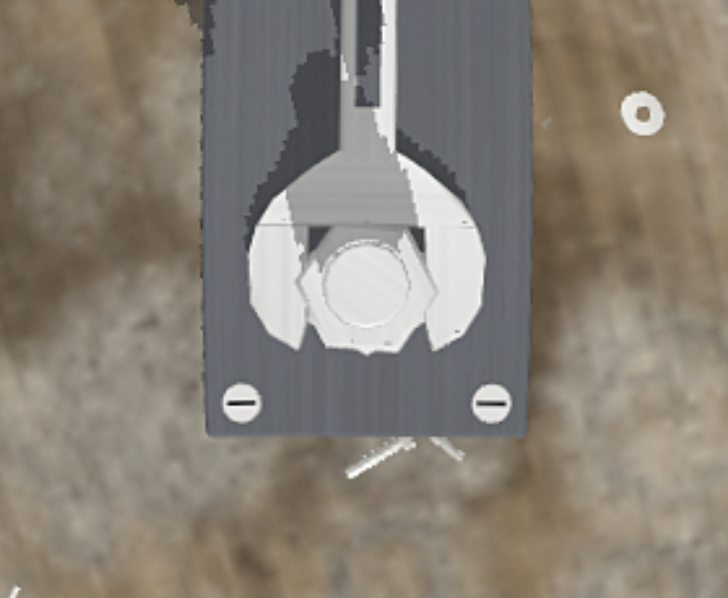

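```bash
python3 - <<'E'
from h import *
import pickle
s,d=pickle.load(open('w6.pkl','rb'))
f=lambda x,y,z:wristw((140+x/2.6,y/2.6),z,s)[0].round(1)
a,b=f(300,282,52),f(437,292,52);print('corners',a,b,np.linalg.norm(a-b),(a+b)/2,np.degrees(np.arctan2(*(b-a)[1::-1])))
print('stud',f(366,284,72))
W=wcloud(d,s);m=(W[...,2]>49)&(W[...,2]<55)&(np.hypot(W[...,0]-556.6,W[...,1]-52.4)<30)
mm=(m|((W[...,2]>55)&(W[...,2]<80)&(np.hypot(W[...,0]-556.6,W[...,1]-52.4)<25))).astype(np.uint8)
c=max(cv2.findContours(mm,0,1)[0],key=cv2.contourArea)[:,0]
w=wristw(c,52,s)[:,:2];C,r=cv2.minEnclosingCircle(w.astype(np.float32));print('enc',C,r)
q=w-w.mean(0);t=np.degrees(np.arctan2(q[:,1],q[:,0]));rr=np.hypot(*q.T);print('mean',w.mean(0),'phase',np.degrees(np.angle((rr**6*np.exp(6j*np.radians(t))).sum()))/6,'n',len(w))
st=W[(W[...,2]>69)&(W[...,2]<75)&(np.hypot(W[...,0]-556.6,W[...,1]-52.4)<20)];print('studtop',len(st),st.mean(0))
# handle direction
h=(W[...,2]>19)&(W[...,2]<25);e=[]
for v in range(2,45,4):
    k=np.nonzero(h[v,230:330])[0]+230
    e.append(W[v,[k[0],k[-1]]].mean(0))
e=np.array(e);print(e[0],e[-1],np.degrees(np.arctan2(*(e[0]-e[-1])[1::-1])),'z',np.median(W[h][:,2]))
E
```

```text
corners [539.4  57.7  52. ] [576.   45.1  52. ] 38.70813867909437 [557.7  51.4  52. ] -18.99665415548855
stud [557.1  52.   72. ]
enc (556.7614135742188, 51.86439895629883) 20.552492141723633
mean [556.81642621  52.03689387] phase -18.87331396348007 n 151
studtop 970 [556.71268768  52.04748481  71.72489065]
[581.9406801  143.58334763  20.42751525] [572.55266142 108.06102153  21.29937053] 75.1960570031722 z 21.996344381172207
```

```bash
python3 -c "
from h import *
go([556.75,52.05,60],71.1)"
```

```text
off [-0.006, -0.508, 0.364] rot [0.0001, -0.0003, -0.4766] yawnow -14.7 q [-0.16  0.18 -0.32  1.06  0.    1.67]
```

jog_arm:
  steps:
    - {"offset": [-0.006, -0.2, 0], "rot": [0, 0, -0.06], "fingers": 0.4}
    - {"offset": [-0.006, -0.4, 0], "rot": [0, 0, -0.12], "fingers": 0.4}
    - {"offset": [-0.006, -0.508, 0.0], "rot": [0, 0, -0.18], "fingers": 0.4}
    - {"offset": [-0.006, -0.508, 0.1], "rot": [0, 0, -0.24], "fingers": 0.4}
    - {"offset": [-0.006, -0.508, 0.2], "rot": [0, 0, -0.3], "fingers": 0.4}
    - {"offset": [-0.006, -0.508, 0.36], "rot": [0, 0, -0.36], "fingers": 0.4}
    - {"offset": [-0.006, -0.508, 0.36], "rot": [0, 0, -0.42], "fingers": 0.4}
    - {"offset": [-0.006, -0.508, 0.36], "rot": [0, 0, -0.477], "fingers": 0.4}
    - {"offset": [-0.006, -0.508, 0.36], "rot": [0, 0, -0.477], "fingers": 0.4}
    - {"offset": [-0.006, -0.508, 0.36], "rot": [0, 0, -0.477], "fingers": 0.4}

```text
clock: 16.15
ee_pos: [556.5, 52.4, 60.1]
eef_rot: [2.556, 1.826, 0.0]
ft_force: [-0.2, 0.1, -0.2]
width: 0.701
```

```bash
python3 -c "
from h import *
go([556.75,52.05,5],71.1)"
```

```text
off [-0.001, 0.002, 0.367] rot [0.0001, -0.0, -0.0001] yawnow 71.1 q [-0.02  0.27 -0.34  0.96  0.    0.31]
```

jog_arm:
  steps:
    - {"offset": [-0.001, 0.002, 0.2], "rot": [0, 0, 0], "fingers": 0.3}
    - {"offset": [-0.001, 0.002, 0.3], "rot": [0, 0, 0], "fingers": 0.3}
    - {"offset": [-0.001, 0.002, 0.365], "rot": [0, 0, 0], "fingers": 0.3}
    - {"offset": [-0.001, 0.002, 0.365], "rot": [0, 0, 0], "fingers": 0.3}
    - {"offset": [-0.001, 0.002, 0.365], "rot": [0, 0, 0], "fingers": -1}
    - {"offset": [-0.001, 0.002, 0.365], "rot": [0, 0, 0], "fingers": -1}
    - {"offset": [-0.001, 0.002, 0.365], "rot": [0, 0, 0], "fingers": -1}
    - {"offset": [-0.001, 0.002, 0.365], "rot": [0, 0, 0], "fingers": -1}
    - {"offset": [-0.001, 0.002, 0.365], "rot": [0, 0, 0], "fingers": -1}
  grip_force: 100

```text
clock: 17.27
ee_pos: [557.6, 52.0, 6.6]
eef_rot: [2.555, 1.828, 0.004]
ft_force: [-0.8, 2.6, 5.1]
width: 0.39
```

```bash
python3 st.py
```

```text
17.275 [557.57973651  51.96874793   6.59627065] 71.16510882656715 0.38961466678914625 F [-0.8  2.6  5.1] T [ 0.54  0.41 -0.02]
along -0.16487173941890995 lat(+x) 1.057692272526014
tool F [ 2.2 -1.6 -5.1]
```

jog_arm:
  steps:
    - {"offset": [0, 0, 0], "rot": [0, 0, 0.02], "fingers": -1}
    - {"offset": [0, 0, 0], "rot": [0, 0, 0.04], "fingers": -1}
    - {"offset": [0, 0, 0], "rot": [0, 0, 0.055], "fingers": -1}
    - {"offset": [0, 0, 0], "rot": [0, 0, 0.055], "fingers": -1}

```text
clock: 17.77
ee_pos: [557.6, 51.9, 6.6]
eef_rot: [-2.703, -1.6, -0.004]
ft_force: [-1.7, 2.9, 5.5]
width: 0.384
```

```bash
python3 st.py
```

```text
17.775 [557.55249075  51.90476529   6.58547025] 61.2465372095361 0.3843852071557218 F [-1.7  2.9  5.5] T [ 0.49  0.31 -0.02]
along -0.23370945744624066 lat(+x) 1.0478119021262304
tool F [ 1.7 -2.8 -5.5]
```

jog_arm:
  steps:
    - {"offset": [0, 0, 0], "rot": [0, 0, 0.01], "fingers": -1}
    - {"offset": [0, 0, 0], "rot": [0, 0, 0.018], "fingers": -1}
    - {"offset": [0, 0, 0], "rot": [0, 0, 0.018], "fingers": -1}

```text
clock: 18.15
ee_pos: [557.5, 51.9, 6.6]
eef_rot: [-2.747, -1.523, -0.004]
ft_force: [-2.0, 1.7, 6.1]
width: 0.383
```

```bash
python3 st.py
```

```text
18.15 [557.52456473  51.89860017   6.58410903] 58.01680253898582 0.38344759219258184 F [-2.   1.7  6.1] T [ 0.54  0.38 -0.03]
along -0.24684719829672508 lat(+x) 1.0224092545567625
tool F [ 0.4 -2.6 -6.1]
```

jog_arm:
  steps:
    - {"offset": [0, 0, 0], "rot": [0, 0, 0.012], "fingers": -1}
    - {"offset": [0, 0, 0], "rot": [0, 0, 0.024], "fingers": -1}
    - {"offset": [0, 0, 0], "rot": [0, 0, 0.024], "fingers": -1}

```text
clock: 18.52
ee_pos: [557.5, 51.9, 6.6]
eef_rot: [-2.803, -1.419, -0.004]
ft_force: [-1.9, 2.5, 6.2]
width: 0.383
```

```bash
python3 st.py|head -1
```

```text
18.525 [557.5345103   51.93126179   6.59335656] 53.69227003202176 0.38280514493884316 F [-1.9  2.5  6.2] T [ 0.51  0.35 -0.05]
```

jog_arm:
  steps:
    - {"offset": [0, 0, 0], "rot": [0, 0, 0.012], "fingers": -1}
    - {"offset": [0, 0, 0], "rot": [0, 0, 0.024], "fingers": -1}
    - {"offset": [0, 0, 0], "rot": [0, 0, 0.024], "fingers": -1}

```text
clock: 18.9
ee_pos: [557.5, 51.9, 6.6]
eef_rot: [-2.854, -1.312, -0.004]
ft_force: [-1.7, 2.0, 6.7]
width: 0.386
```

```bash
python3 st.py|head -1
```

```text
18.9 [557.51977074  51.90571125   6.57315172] 49.37029027767402 0.3861828773975048 F [-1.7  2.   6.7] T [ 0.45  0.38 -0.06]
```

jog_arm:
  steps:
    - {"offset": [0, 0, 0], "rot": [0, 0, 0.012], "fingers": -1}
    - {"offset": [0, 0, 0], "rot": [0, 0, 0.024], "fingers": -1}
    - {"offset": [0, 0, 0], "rot": [0, 0, 0.024], "fingers": -1}

```text
clock: 19.27
ee_pos: [557.5, 51.9, 6.6]
eef_rot: [-2.901, -1.204, -0.004]
ft_force: [-1.2, 2.4, 5.2]
width: 0.388
```

```bash
python3 st.py|head -1
```

```text
19.275 [557.53280903  51.94634785   6.58995366] 45.06243064566231 0.3876884428286283 F [-1.2  2.4  5.2] T [ 0.49  0.3  -0.  ]
```

jog_arm:
  steps:
    - {"offset": [0, 0, 0], "rot": [0, 0, 0.012], "fingers": -1}
    - {"offset": [0, 0, 0], "rot": [0, 0, 0.024], "fingers": -1}
    - {"offset": [0, 0, 0], "rot": [0, 0, 0.024], "fingers": -1}

```text
clock: 19.65
ee_pos: [557.5, 51.9, 6.6]
eef_rot: [-2.945, -1.093, -0.004]
ft_force: [-1.4, 2.3, 5.9]
width: 0.381
```

```bash
python3 st.py|head -1
```

```text
19.65 [557.51307211  51.93179202   6.59703551] 40.74204554533463 0.38118217937118176 F [-1.4  2.3  5.9] T [ 0.42  0.35 -0.03]
```

jog_arm:
  steps:
    - {"offset": [0, 0, 0], "rot": [0, 0, 0.012], "fingers": -1}
    - {"offset": [0, 0, 0], "rot": [0, 0, 0.024], "fingers": -1}
    - {"offset": [0, 0, 0], "rot": [0, 0, 0.024], "fingers": -1}

```text
clock: 20.02
ee_pos: [557.5, 51.9, 6.6]
eef_rot: [-2.983, -0.983, -0.004]
ft_force: [-1.3, 2.4, 5.9]
width: 0.389
```

```bash
python3 st.py|head -1
```

```text
20.025 [557.51489421  51.94055273   6.56951026] 36.456284019449676 0.3894525422526877 F [-1.3  2.4  5.9] T [0.44 0.42 0.15]
```

jog_arm:
  steps:
    - {"offset": [0, 0, 0], "rot": [0, 0, 0.005], "fingers": -1}
    - {"offset": [0, 0, 0], "rot": [0, 0, 0.01], "fingers": -1}
    - {"offset": [0, 0, 0], "rot": [0, 0, 0.01], "fingers": -1}

```text
clock: 20.4
ee_pos: [557.5, 51.9, 6.6]
eef_rot: [-2.998, -0.936, -0.004]
ft_force: [-1.7, 2.1, 6.7]
width: 0.384
```

```bash
python3 st.py|head -1
```

```text
20.4 [557.5284285   51.91000763   6.59560512] 34.67436327049784 0.3842533185849757 F [-1.7  2.1  6.7] T [0.48 0.4  0.19]
```

jog_arm:
  steps:
    - {"offset": [0, 0, 0], "rot": [0, 0, 0.006], "fingers": -1}
    - {"offset": [0, 0, 0], "rot": [0, 0, 0.012], "fingers": -1}
    - {"offset": [0, 0, 0], "rot": [0, 0, 0.012], "fingers": -1}

```text
clock: 20.78
ee_pos: [557.5, 51.9, 6.6]
eef_rot: [-3.015, -0.88, -0.003]
ft_force: [-1.2, 1.4, 6.7]
width: 0.379
```

```bash
python3 st.py|head -1
```

```text
20.775 [557.4917294   51.93325478   6.58383564] 32.53876949977345 0.37861917997269573 F [-1.2  1.4  6.7] T [0.45 0.37 0.41]
```

jog_arm:
  steps:
    - {"offset": [0, 0, 0], "rot": [0, 0, 0.004], "fingers": -1}
    - {"offset": [0, 0, 0], "rot": [0, 0, 0.008], "fingers": -1}
    - {"offset": [0, 0, 0], "rot": [0, 0, 0.008], "fingers": -1}

```text
clock: 21.15
ee_pos: [557.5, 51.9, 6.6]
eef_rot: [-3.026, -0.843, -0.003]
ft_force: [-2.0, 2.4, 6.5]
width: 0.387
```

```bash
python3 st.py|head -1; python3 - <<'E'
from h import *
p,d,s=snap('wrist','w7.png');W=wcloud(d,s)
h=(W[...,2]>15)&(W[...,2]<27)&(p.min(2)>100);Q=W[h];u=np.array([.2571,.9664]);r=Q[:,:2]-[556.75,52.05];a=r@u;l=r@[u[1],-u[0]]
for k in range(60,200,20):
    q=l[(a>k)&(a<k+20)&(abs(l)<40)];print(k,len(q),(q.min().round(1),q.max().round(1)) if len(q) else '')
E
```

```text
21.15 [557.51437385  51.91268773   6.5963987 ] 31.12680103100378 0.3867580996916059 F [-2.   2.4  6.5] T [0.5  0.36 0.51]
60 770 (np.float64(-4.3), np.float64(15.2))
80 731 (np.float64(-2.6), np.float64(17.0))
100 672 (np.float64(-1.1), np.float64(18.2))
120 644 (np.float64(0.7), np.float64(27.1))
140 783 (np.float64(2.1), np.float64(36.0))
160 636 (np.float64(4.0), np.float64(23.5))
180 660 (np.float64(3.1), np.float64(27.7))
```

jog_arm:
  steps:
    - {"offset": [0, 0, 0], "rot": [0, 0, 0.004], "fingers": -1}
    - {"offset": [0, 0, 0], "rot": [0, 0, 0.008], "fingers": -1}
    - {"offset": [0, 0, 0], "rot": [0, 0, 0.008], "fingers": -1}

```text
clock: 21.58
ee_pos: [557.5, 51.9, 6.6]
eef_rot: [-3.036, -0.806, -0.003]
ft_force: [-1.4, 2.6, 5.2]
width: 0.388
```

```bash
python3 st.py|head -1
```

```text
21.575 [557.50378365  51.93945938   6.59224287] 29.71857248551541 0.38848624231290874 F [-1.4  2.6  5.2] T [0.48 0.38 0.62]
```

jog_arm:
  steps:
    - {"offset": [0, 0, 0], "rot": [0, 0, 0.005], "fingers": -1}
    - {"offset": [0, 0, 0], "rot": [0, 0, 0.01], "fingers": -1}
    - {"offset": [0, 0, 0], "rot": [0, 0, 0.015], "fingers": -1}
    - {"offset": [0, 0, 0], "rot": [0, 0, 0.015], "fingers": -1}

```text
clock: 22.08
ee_pos: [557.5, 52.0, 6.6]
eef_rot: [-3.054, -0.735, -0.003]
ft_force: [-1.3, 2.6, 5.8]
width: 0.386
```

```bash
python3 st.py|head -1
```

```text
22.075 [557.49920295  51.96319635   6.58695266] 27.062941377660632 0.38613071397893806 F [-1.3  2.6  5.8] T [0.4  0.38 0.89]
```

jog_arm:
  steps:
    - {"offset": [0, 0, 0], "rot": [0, 0, 0.004], "fingers": -1}
    - {"offset": [0, 0, 0], "rot": [0, 0, 0.007], "fingers": -1}
    - {"offset": [0, 0, 0], "rot": [0, 0, 0.007], "fingers": -1}

```text
clock: 22.45
ee_pos: [557.5, 51.9, 6.6]
eef_rot: [-3.062, -0.702, -0.003]
ft_force: [-1.2, 2.0, 6.7]
width: 0.383
```

```bash
python3 st.py|head -1;python3 st.py|head -1
```

```text
22.45 [557.49955413  51.91757409   6.59901828] 25.82738734904817 0.3827454531043693 F [-1.2  2.   6.7] T [0.39 0.39 0.97]
22.45 [557.49955413  51.91757409   6.59901828] 25.82738734904817 0.3827454531043693 F [-1.2  2.   6.7] T [0.39 0.39 0.97]
```

jog_arm:
  steps:
    - {"offset": [0, 0, 0], "rot": [0, 0, 0.003], "fingers": -1}
    - {"offset": [0, 0, 0], "rot": [0, 0, 0.003], "fingers": -1}

```text
clock: 22.7
ee_pos: [557.5, 52.0, 6.6]
eef_rot: [-3.065, -0.688, -0.003]
ft_force: [-1.4, 2.6, 6.9]
width: 0.387
```

```bash
python3 st.py|head -1
```

```text
22.7 [557.48950363  51.95836147   6.59559845] 25.299875975050128 0.3870715913269821 F [-1.4  2.6  6.9] T [0.43 0.38 1.02]
```

jog_arm:
  steps:
    - {"offset": [0, 0, 0], "rot": [0, 0, 0], "fingers": 0.2}
    - {"offset": [0, 0, 0], "rot": [0, 0, 0], "fingers": 0.2}
    - {"offset": [0, 0, 0], "rot": [0, 0, 0], "fingers": 0.2}
    - {"offset": [0, 0, -0.1], "rot": [0, 0, 0], "fingers": 0.2}
    - {"offset": [0, 0, -0.35], "rot": [0, 0, 0], "fingers": 0.2}
    - {"offset": [0, 0, -0.7], "rot": [0, 0, 0], "fingers": 0.2}
    - {"offset": [-0.3, 0.2, -0.8], "rot": [0, 0, 0], "fingers": 0.2}
    - {"offset": [-0.6, 0.4, -0.8], "rot": [0, 0, 0], "fingers": 0.2}
    - {"offset": [-0.6, 0.4, -0.8], "rot": [0, 0, 0], "fingers": 0.2}
    - {"offset": [-0.6, 0.4, -0.8], "rot": [0, 0, 0], "fingers": 0.2}

```text
clock: 23.95
ee_pos: [501.0, -41.3, 126.0]
eef_rot: [3.067, 0.681, 0.003]
ft_force: [0.4, 0.5, 0.3]
width: 0.599
```

```bash
python3 - <<'E'
from h import *
import pickle
p,d,s=snap('wrist','w8.png');print(s['ee_pos'],yawnow(s),s['ft_force'],s['torque']);W=wcloud(d,s);pickle.dump((s,d),open('w8.pkl','wb'))
cv2.imwrite('pics/w8c.png',cv2.resize(p[0:300],None,fx=1.4,fy=1.4))
E
```

```text
[501.00216149 -41.27642757 125.99918185] 25.030248958166382 [0.39575869 0.48789625 0.3003357 ] [ 0.05629423 -0.02127961 -0.00576779]
```

View pics/w8c.png

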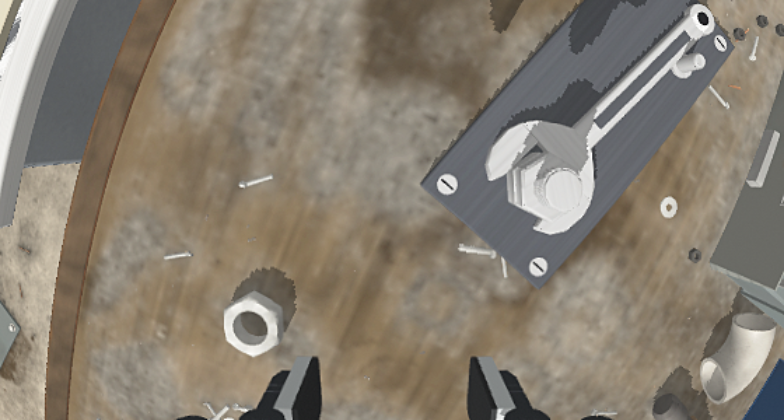

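```bash
python3 - <<'E'
from h import *
import pickle
s,d=pickle.load(open('w8.pkl','rb'));W=wcloud(d,s);S=np.array([556.75,52.05]);rad=np.hypot(W[...,0]-S[0],W[...,1]-S[1])
mm=((W[...,2]>50)&(W[...,2]<54)&(rad<24)).astype(np.uint8);mm=cv2.morphologyEx(mm,cv2.MORPH_CLOSE,np.ones((9,9)))
c=max(cv2.findContours(mm,0,1)[0],key=cv2.contourArea)[:,0];w=wristw(c,52,s)[:,:2];q=w-S;rr=np.hypot(*q.T);k=rr>16
t=np.arctan2(q[k,1],q[k,0]);print('phase',np.degrees(np.angle((rr[k]**6*np.exp(6j*t)).sum()))/6,w.mean(0))
u=np.array([.2571,.9664]);h=(W[...,2]>18)&(W[...,2]<25);r=W[h][:,:2]-S;a=r@u;l=r@[u[1],-u[0]];z=W[h][:,2]
for k in range(45,210,15):
    g=(a>k)&(a<k+15)&(abs(l)<40)
    if g.sum(): print(k,g.sum(),np.percentile(l[g],[2,98]).round(1),np.median(z[g]).round(1))
print('eye end along',a[(abs(l)<45)].max())
p=cv2.imread('pics/top1.png')
E
```

```text
phase 1.974312354107524 [552.37042232  50.96544879]
45 288 [-4.7 12.9] 21.9
60 277 [-3.4 14.1] 21.9
75 271 [-2.3 15.2] 21.8
90 245 [-1.2 16.5] 22.0
105 235 [ 0.3 17.6] 21.8
120 226 [ 1.6 19.1] 21.8
135 248 [ 2.9 29.9] 21.7
150 195 [ 4.  21.6] 21.8
165 185 [ 5.3 22.7] 21.7
180 218 [ 4.1 26.3] 21.7
195 76 [ 5.9 25. ] 21.5
eye end along 203.3936182372227
```

```bash
python3 -c "
from h import *
print(workorder.close_job())"
```

```text
the job is handed in; nothing more can be done
None
```

The height stop is locked and handed in at about 24 s of the 72 s. The big spanner is fully home on the lower nut and lies flat on the plate. Its handle leans on the brace peg. I then turned the jam nut clockwise until the wrist read 1.02 N m.

**How it went**
- **Fitting the spanner:** it slid on freely and met the nut's corner with about 10 N of push.
- **Tightening:** the jam nut turned free for about 0.6 rad. It then carried the lower nut and spanner a few degrees until the handle met the peg, and the torque rose from there.

**Last checks**
- **Position:** the wrist picture shows the jaw round the nut and the handle against the peg. The handle's top is at 21.8 mm (22 expected) and its edge is at the peg's face. The robot was clear, with near-zero force.
- **Jam nut angle:** it is about 39° from where it started, though the gripper turned 46°. I put the difference down to spring-back and give in the grip. That angle is rough and does not confirm the final tightness.
- **Other things on the bench:** I moved nothing else on purpose, but I did not measure them again at the end.

**What disagreed**
- **Fingertip position:** with the gripper shut, two cameras showed the fingertips about 40 mm behind the reported TCP, not at it. My first grasp therefore closed on nothing, above the handle. I corrected for this and the second grasp held.
- **Steady upward force:** the wrist showed about 5 to 7 N upward while gripping the nut, probably from the fingers swinging forward as they close. It had gone on release.

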